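# Index a blasted cover round the post and press it home in the nest

## Task

The square aluminium cover is too wide to grip: push it along the bench against the fixed round post so that it turns a quarter turn round the post and its notch comes to face the end stop, then slide it along the rail fully home, the notch over the key, flat on both rail and end stop. Press it firmly against the end stop for a moment (steady, about 12 N: under 7 N does not seat it; never above 25 N on rail or stop, and do not ram the post: 40 N at most, knocks included), then let go and leave it there. Keep it flat on the bench and leave the tube, the ring and the bolt that stand around the nest where they are.

Things in the scene. Friction and masses are not known exactly. Their poses are not given: they have to be found in the camera images.
- cover: Square aluminium cover, 110 x 110 x 28 mm (round pad on top to 34 mm), 0.33 to 0.57 kg, loose, slides easily, flat on the bench. Origin: centre of the square, underside. In the middle of its +x edge a notch 32 mm wide, 14 mm deep, full thickness. It starts before the post, notch a quarter turn clockwise (from above) of where it must face, +-0.25 rad; it turns counter-clockwise.
- notch (a point): Middle of the notch's mouth on the cover: 55 mm from the cover's origin along its +x, 14 mm above the bench.
- nest: The fixed nest, bolted to the bench. Origin: the inner corner, on the bench, where the faces of rail and end stop meet. +x points along the rail to the end stop (the feed direction), +y from the open side to the rail, z up. Cover home: its +x along the nest's +x, its origin at x = -55, y = -55 mm in the nest's frame.
- post: Fixed upright steel post, 24 mm across, 42 mm tall, axis at x = -170, y = +12.5 mm in the nest's frame (its side is in line with the rail's face). Origin: on its axis, on the bench. The cover pushed along the nest's +x meets it with the rail-side half of its leading edge, and once turned passes it on the open side.
- rail: Fixed steel rail, 22 mm tall, face at y = 0 in the nest's frame from x = -120 to -2 mm, behind it 18 mm thick. Origin: middle of its face, on the bench.
- end_stop: Fixed steel bar, 22 mm tall, face at x = 0 in the nest's frame from y = -120 to +10 mm. A key 24 mm wide stands out 12 mm from its face towards -x, centred at y = -55 mm; the cover's notch goes over it with 4 mm play each side. Origin: middle of its face, on the bench. Rigid, no spring.
- sleeve_a: Bystander: an aluminium tube, 48 mm across, 50 mm tall, standing behind the rail (a like one stands farther off). Origin: its middle, underside.
- collar: Bystander: a flat steel ring, 52 mm across, 16 mm tall, on the open side of the nest. Origin: its middle, underside.
- bolt: Bystander: a hexagon-head bolt standing on its head, 28 mm across, 35 mm tall, beyond the end stop. Origin: its middle, underside.
Things that resemble listed ones, but are neither listed nor needed, are in the scene too. What is shaped like the cover but green or orange is not meant.

How it is judged:
By the outcome, as a careful person would: the job done as asked, in the order asked, and still so for the second after the job is handed in, with the robot touching nothing.
It also fails if it takes over 72 s, if anything falls off the work surface, if the arm or the gripper's body presses on something with over 40 N, if the wrist force passes 120 N, or if a joint passes its speed limit or range.

## Robot

A 6-joint arm with a two-finger parallel gripper is mounted at the origin on the work surface. World frame = base frame: x ahead of the robot, y to its left, z up, the work surface at z = 0. Lengths are in mm, angles in rad, forces in N, time in s.
With the tool pointing down it reaches from about 325 to 775 mm from the base axis. Payload 5.5 kg.
Tool frame: the origin (TCP) lies midway between the tips of the shut fingers; the grasp point (between the pads) lies 19 mm behind it; z points along the fingers, y is the line along which they close (so a half turn about z gives the same grasp; the last joint's range is limited). The gripper opens to 88 mm and grips with 3 to 60 N. Pads are 20 mm wide; open, the fingers measure 115 mm over their backs; the gripper's body (75 mm by 178 mm) begins 61 mm behind the grasp point.
Start: joints at [-0.057, 0.091, 1.231, -0, 1.82, -0.057], TCP at [600.014, -0.003, 222.631] pointing down, gripper open.
Joint ranges: [-2.87, 2.87], [-0.86, 2.18], [0.17, 2.46], [-1.51, 4.65], [0.06, 2.69], [-2.65, 2.65]. Speed limits (rad/s): [2.57, 2.57, 3.01, 3.14, 3.14, 3.14].

## Interface

Orientations are given as [roll, pitch, yaw] about the fixed x, y, z axes, in that order (R = Rz(yaw) Ry(pitch) Rx(roll)).
In Python, from plant import sensors, viewer, ticket gives the robot as it stands.
- The arm moves only by the tool servo_tool, never from a script. Its argument "deltas" is one flat list of numbers, 5 for each row, row after row: the shift along the tool's x, y, z in m, then the turn about the tool's z in degrees, then the closure, from 0 (fully open) to 1 (shut). A call has 1 to 5 rows; each row shifts and turns the commanded pose from where the row before left it, along the tool's axes as they then stand; what a row does not reach is not made up. A row lasts 1/10 s, in which the tool goes at most 50 mm and 8.59 degrees, less where a joint would pass 70% of its speed; a pose out of reach is approached as far as the arm can. A call is refused whole if a number of a shift passes 0.05 or a number of a turn 8.59, either way. A call with a gripper value outside its range is refused whole. The fingers move at their own pace and stop on an object; "newtons" is the grip in N (left out, the last holds). Time passes only in rows, so rows that do not move let the fingers close. It gives the time, the measured TCP pose, the force, the opening and the grip force at its end, in the units of the state.
- sensors.state(): the state, without advancing time (a new reading comes with each control period).
- viewer.grab_frame(name): name is "scene" or "side" or "wrist"; returns the picture (400x640x3 uint8, red, green, blue); there is no depth.
- viewer.calibration(name): a dict with "intrinsics" (3x3 intrinsics, pixels), "dist" ([k1, k2, p1, p2, k3] as OpenCV has them; the pictures are not rectified), "R" (3x3) and "t" (3): a world point X has camera coordinates R X + t. Camera axes: x right, y down, z forward; pixel columns grow to the right and rows downward; lengths in mm; the calibration is good to about 2 mm. A picture is of the moment at which its call begins: read the wrist's pose just before it. calibration takes no time and is no camera call; for the wrist camera it gives the pose at the moment of the call.
- ticket.close_job(): hands the job in; it is judged then, once.
Trained networks look in the newest picture that a camera, given by its name, has taken for a name from the list of things; names that differ only in an ending like _2 or _b are one class to them, and where a whole thing is asked for, a point or a joint stands for the part that bears it (a point fixed in the world has none). Each returns a list of dicts, best first, with "confidence" (0 to 1); they miss things now and then, are a little off and sometimes report something else, mostly with a low value. They report only what shows in the picture. A call takes as long as a camera call. They do not tell look-alikes from the thing itself.
- viewer.find_in(camera, query): "bbox" ([left, top, right, bottom] in pixels, round what is visible of it).
The state is a dict: "time": time; "q": joint angles; "qvel": joint speeds; "effort": joint torques, N m; "position": TCP position; "ee_rot": TCP orientation; "force": force on the tool from outside, world axes, zero at the start; "moment": the same for the moment, N m; "gripper_width": opening from 0.0 (shut) to 1.0 (fully open); "grasp_force": force on a finger pad.
Only numpy, scipy, OpenCV 4.12 (cv2) and the standard library are available. Lean on these libraries where they do the work, as an engineer would, in place of code of your own. Each camera call takes 0.05 s, during which the arm holds its last target. There are 200 camera calls.

## Working session

There is one attempt and no reset: what is moved stays moved. The work goes in short steps, Python scripts to look and compute and a tool call to move; the robot and the scene stay as the last step left them, time stands still between calls to the robot, and variables do not carry over. Pictures are saved under pics/ and viewed, at most 10 in all, crops included, and the job is handed in when it is done.

Besides the shell and the picture viewer there is one more tool, called after ">>>" by a JSON object that holds its "method" and its "body", one argument or row to a line. servo_tool: Moves the arm, as the interface text tells. Its arguments: {"type":"object","properties":{"deltas":{"type":"array"},"newtons":{"type":"number"}},"required":["deltas"]}

```bash
mkdir -p pics; cat > h.py <<'E'
import numpy as np, cv2
from plant import sensors, viewer, ticket
def px2w(cam,uv,z):
    c=viewer.calibration(cam);K=np.array(c["intrinsics"],float);R=np.array(c["R"]);t=np.array(c["t"]).ravel()
    n=cv2.undistortPoints(np.array(uv,float).reshape(-1,1,2),K,np.array(c["dist"],float)).reshape(-1,2)
    o=-R.T@t; d=np.c_[n,np.ones(len(n))]@R
    return o+d*((z-o[2])/d[:,2])[:,None]
def w2px(cam,X):
    c=viewer.calibration(cam);R=np.array(c["R"]);t=np.array(c["t"],float).ravel()
    return cv2.projectPoints(np.array(X,float).reshape(-1,1,3),cv2.Rodrigues(R)[0],t,np.array(c["intrinsics"],float),np.array(c["dist"],float))[0].reshape(-1,2)
def save(cam,name):
    im=viewer.grab_frame(cam); cv2.imwrite(f"pics/{name}.png",cv2.cvtColor(im,cv2.COLOR_RGB2BGR)); return im
E
python3 - <<'E'
from h import *
s=sensors.state();print(s)
for c in("scene","side"):
    save(c,c+"0")
    k=viewer.calibration(c);print(c,-np.array(k["R"]).T@np.array(k["t"]).ravel())
    for q in("cover","notch","post","rail","end_stop","sleeve_a","collar","bolt"):
        print(q,[(round(d["confidence"],2),np.round(d["bbox"]).tolist()) for d in viewer.find_in(c,q)[:4]])
E
```

```text
{'time': 0.0, 'q': array([-5.67414395e-02,  9.18276791e-02,  1.23184995e+00,  2.21544760e-05,
        1.81977108e+00, -5.66859252e-02]), 'qvel': array([ 9.45061321e-04, -5.74942199e-04, -5.11385123e-07, -4.36652361e-04,
       -8.82657881e-05,  1.53289596e-04]), 'effort': array([-3.13584051e-04, -4.46447504e+01, -4.06449509e+01,  6.96761138e-02,
        2.93726998e-02, -1.50731516e-04]), 'position': array([ 5.99719802e+02, -3.21220536e-03,  2.21545825e+02]), 'ee_rot': array([-3.13974080e+00, -1.26602787e-04,  1.57074613e+00]), 'force': array([0.15777823, 0.18149686, 0.81192621]), 'moment': array([ 0.03320978, -0.01537007, -0.02878008]), 'grasp_force': 0.0, 'gripper_width': 1.0045500019402704}
scene [1103.41176605   74.37165087  728.10706385]
cover [(0.98, [328.0, 129.0, 382.0, 170.0]), (0.9, [344.0, 174.0, 404.0, 227.0]), (0.69, [438.0, 188.0, 492.0, 240.0])]
notch [(0.94, [328.0, 121.0, 382.0, 170.0]), (0.81, [435.0, 188.0, 494.0, 245.0]), (0.55, [346.0, 174.0, 404.0, 225.0])]
post [(0.51, [308.0, 207.0, 324.0, 226.0]), (0.25, [241.0, 150.0, 247.0, 160.0])]
rail [(0.78, [234.0, 218.0, 288.0, 234.0])]
end_stop [(0.68, [222.0, 184.0, 239.0, 237.0]), (0.16, [224.0, 183.0, 317.0, 251.0])]
sleeve_a [(0.73, [265.0, 239.0, 286.0, 273.0])]
collar [(0.38, [240.0, 149.0, 247.0, 161.0])]
bolt [(0.48, [343.0, 171.0, 404.0, 226.0]), (0.46, [191.0, 193.0, 201.0, 210.0])]
side [ -13.93102949 -527.43014138  565.75059863]
cover [(0.91, [244.0, 180.0, 320.0, 228.0]), (0.83, [220.0, 147.0, 272.0, 180.0]), (0.57, [185.0, 219.0, 258.0, 269.0])]
notch [(0.9, [245.0, 178.0, 321.0, 227.0]), (0.89, [181.0, 220.0, 257.0, 270.0]), (0.6, [220.0, 149.0, 277.0, 184.0])]
post [(0.8, [341.0, 201.0, 354.0, 225.0])]
rail [(0.8, [366.0, 221.0, 422.0, 251.0])]
end_stop [(0.7, [385.0, 246.0, 432.0, 291.0])]
sleeve_a [(0.79, [396.0, 191.0, 417.0, 220.0])]
collar [(0.8, [305.0, 293.0, 343.0, 321.0])]
bolt [(0.74, [436.0, 279.0, 453.0, 306.0])]
```

View pics/scene0.png

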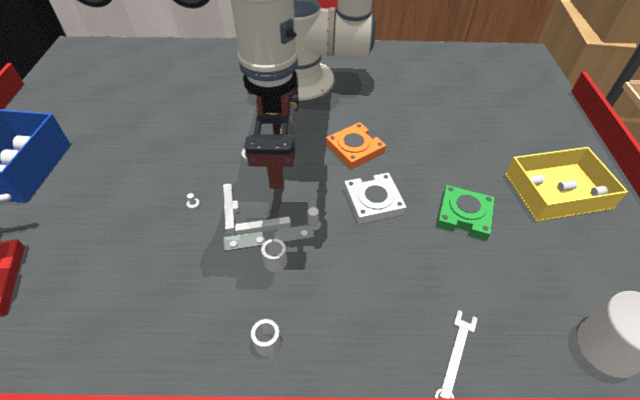

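View pics/side0.png

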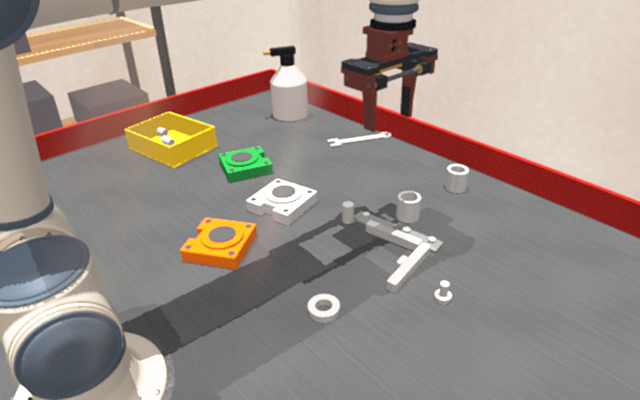

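Scene: the white cover is at about (375,198), with its notch at (370,180) towards the robot. The post is at (313,215), the rail and end stop meet near (228,240), and the feed direction runs image-left (world −y).

```bash
python3 - <<'E'
from h import *
save("wrist","w0")
k=viewer.calibration("wrist");print("wrist",-np.array(k["R"]).T@np.array(k["t"]).ravel())
def P(c,uv,z): print(c,z,np.round(px2w(c,uv,z)[:,:2]).tolist())
P("scene",[[374,198]],31); P("side",[[283,197]],31)
P("scene",[[313,211]],42); P("side",[[348,204]],42)
P("scene",[[226,188],[232,229],[288,219]],22)
P("side",[[392,287],[432,243],[370,223]],22)
for q in("cover","post","rail","end_stop"):
    print(q,[(round(d["confidence"],2),np.round(d["bbox"]).tolist()) for d in viewer.find_in("wrist",q)[:4]])
# top-view mosaic at z=28 from scene
def top(c,z,n,x0=350,x1=700,y0=-200,y1=200,s=2):
    im=cv2.imread(f"pics/{c}0.png" if c!="wrist" else "pics/w0.png")
    yy,xx=np.meshgrid(np.arange(y0,y1,1/s),np.arange(x0,x1,1/s)[::-1])
    # image right=-y (as seen from above, x up)
    uv=w2px(c,np.c_[xx.ravel(),yy[:,::-1].ravel(),np.full(xx.size,z)]).reshape(xx.shape+(2,)).astype(np.float32)
    cv2.imwrite(n,cv2.remap(im,uv[...,0],uv[...,1],cv2.INTER_LINEAR))
top("scene",28,"pics/top_scene.png"); 
E
```

```text
wrist [600.58206521  83.42197811 384.69872654]
scene 31 [[507.0, 190.0]]
side 31 [[484.0, 179.0]]
scene 42 [[555.0, 55.0]]
side 42 [[553.0, 52.0]]
scene 22 [[475.0, -147.0], [590.0, -115.0], [562.0, 1.0]]
side 22 [[452.0, -157.0], [595.0, -129.0], [558.0, -5.0]]
cover [(0.87, [0.0, 2.0, 116.0, 100.0]), (0.72, [154.0, 0.0, 275.0, 54.0])]
post [(0.73, [261.0, 106.0, 297.0, 134.0]), (0.51, [274.0, 169.0, 313.0, 270.0])]
rail [(0.64, [274.0, 165.0, 310.0, 268.0])]
end_stop [(0.64, [232.0, 261.0, 311.0, 295.0])]
```

View pics/w0.png

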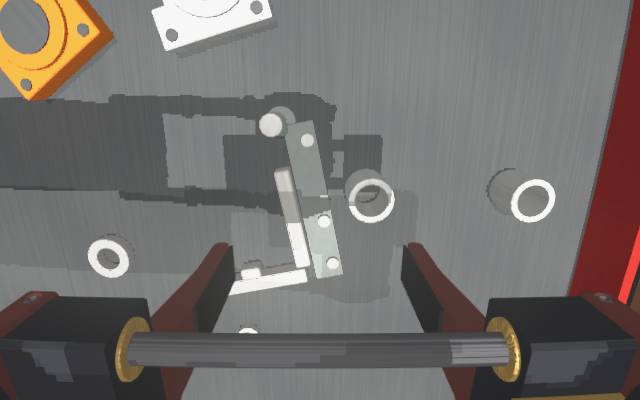

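View pics/top_scene.png

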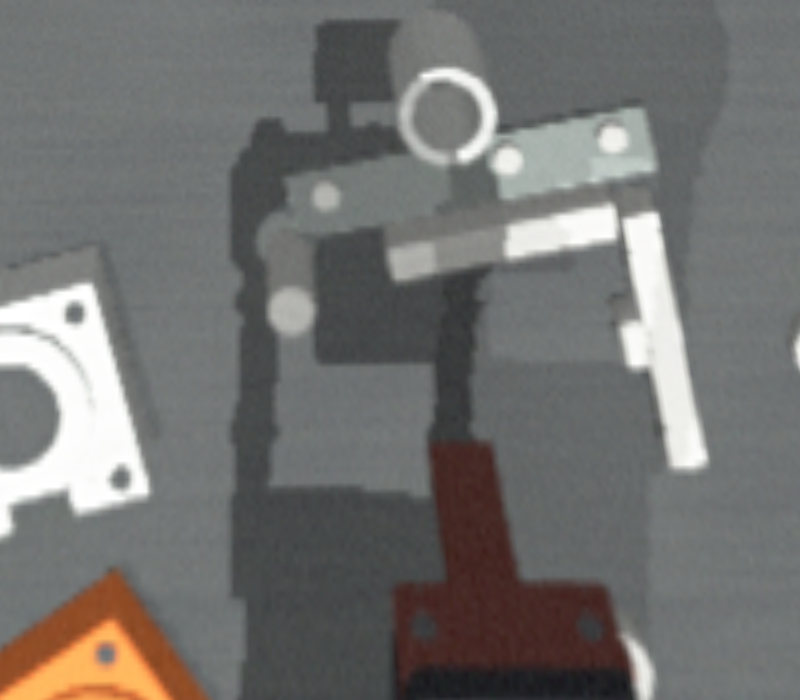

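Wrist: the post is at (270,125), the rail runs (283,170)→(305,265), the end stop is near (268,282), and the collar is at (109,258). The top view shows the feed direction tilted about 11° from −y. I'll turn the tool so its camera is on the +x side, which gives an overview and later a view of the pushing.

>>> {"method": "servo_tool", "body": {
  "deltas": [0.02,-0.03,0,8.5,1,0.02,-0.03,0,8.5,1,0.02,-0.03,0,8.5,1,0.02,-0.03,0,8.5,1,0.0,-0.0,0,8.5,1]
}}

```text
time: 1.65
position: [500.3, 106.1, 223.5]
ee_rot: [-3.141, -0.002, 0.827]
force: [1.0, -0.9, 0.1]
gripper_width: 0.586
grasp_force: 0.0
```

>>> {"method": "servo_tool", "body": {
  "deltas": [0,0,0,8.5,1,0,0,0,8.5,1,0,0,0,8.5,1,0,0,0,8.5,1,0,0,0,8.5,1]
}}

```text
time: 2.15
position: [502.0, 103.1, 222.7]
ee_rot: [-3.142, -0.0, 0.081]
force: [0.0, -0.2, -0.8]
gripper_width: 0.131
grasp_force: 0.0
```

```bash
cat >> h.py <<'E'
def top(im,c,z,n,x0=350,x1=700,y0=-200,y1=200,s=2,cal=None):
    yy,xx=np.meshgrid(np.arange(y0,y1,1/s)[::-1],np.arange(x0,x1,1/s)[::-1])
    uv=w2px(c,np.c_[xx.ravel(),yy.ravel(),np.full(xx.size,z)]).reshape(xx.shape+(2,)).astype(np.float32)
    o=cv2.remap(im,uv[...,0],uv[...,1],cv2.INTER_LINEAR); cv2.imwrite(n,o[...,::-1]); return o
E
python3 - <<'E'
from h import *
s=sensors.state();print(s["time"],s["position"],s["ee_rot"],s["force"])
im=save("wrist","w1")
top(im,"wrist",28,"pics/top1.png",x0=420,x1=640,y0=-150,y1=250,s=2)
E
```

```text
2.15 [501.96067257 103.1090242  222.74283064] [-3.14155219e+00 -1.93839072e-04  8.11736669e-02] [ 0.04434414 -0.1531635  -0.80661556]
```

View pics/top1.png

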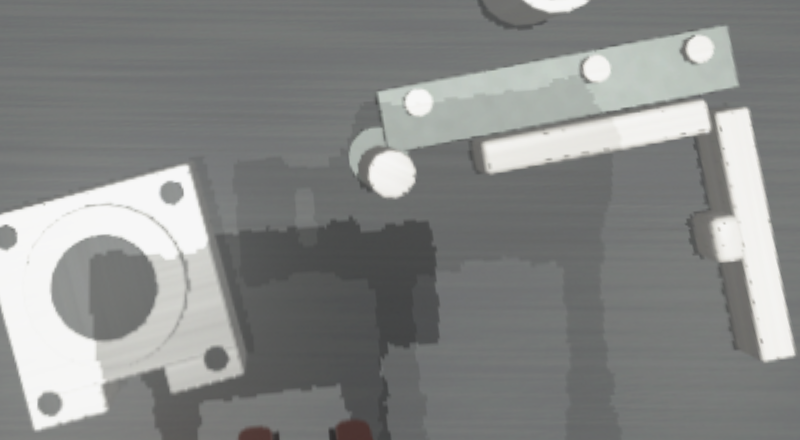

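Top view: the cover's corners are (190,165), (244,373), (35,430), with the notch facing the bottom (about −x). The post top is at (391,174), the rail face edge runs (489,172)→(710,131), and the stop face runs (715,112)→(763,360).

```bash
cat >> h.py <<'E'
def re(uv,z,x1=640,y1=250,s=2,zt=28,cam="wrist"):
    uv=np.array(uv,float); X=np.c_[x1-(uv[:,1]+1)/s,y1-(uv[:,0]+1)/s,np.full(len(uv),zt)]
    return px2w(cam,w2px(cam,X),z)[:,:2]
E
python3 - <<'E'
from h import *
r=re([[489,172],[710,131],[715,112],[763,360]],22)
a=np.r_[r[1]-r[0]];b=r[3]-r[2]
print("rail ang",np.degrees(np.arctan2(a[0],-a[1])),"stop ang",np.degrees(np.arctan2(-b[1],-b[0])))
M=np.c_[a,-b]; t=np.linalg.solve(M,r[2]-r[0]); c=r[0]+t[0]*a; print("corner",c)
p=re([[391,174]],42)[0];print("post",p)
for d in(10.5,11):
    g=np.radians(d);ex=np.array([np.sin(g),-np.cos(g)]);ey=np.array([np.cos(g),np.sin(g)]); print("post in nest",d,(p-c)@ex,(p-c)@ey)
cv=re([[190,165],[244,373],[35,430]],28);m=(cv[0]+cv[2])/2
print("cover",cv,m,"nest",(m-c)@ex,(m-c)@ey,np.linalg.norm(cv[0]-cv[1]),np.linalg.norm(cv[1]-cv[2]))
e=cv[1]-cv[0];print("edge ang",np.degrees(np.arctan2(-e[1],-e[0])))
E
```

```text
rail ang 10.510043234519857 stop ang 10.954063119526293
corner [ 574.59872473 -113.37460245]
post [553.79013601  56.17843402]
post in nest 10.5 -170.50591930238264 10.438439725518753
post in nest 11 -170.40833554462256 11.925968219194289
cover [[557.  154.5]
 [453.  127.5]
 [424.5 232. ]] [490.75 193.25] nest -316.9901358058869 -23.801455142540373 107.44766167766342 108.31666538396364
edge ang 14.553572790710644
```

```bash
cat >> h.py <<'E'
from scipy.optimize import minimize
from scipy.ndimage import map_coordinates
C0=np.array([574.6,-113.4]);G=np.radians(10.85)
EX=np.array([np.sin(G),-np.cos(G)]);EY=np.array([np.cos(G),np.sin(G)])
def toN(p): d=np.atleast_2d(p)[:,:2]-C0; return np.c_[d@EX,d@EY]
def toW(n): n=np.atleast_2d(n); return C0+n[:,:1]*EX+n[:,1:2]*EY
def outline(o):
    # points/outward normals of cover outline offset by o
    L=[];a=np.arange(-52,53,2.)
    for s in a: L+=[((s,55),(0,1)),((s,-55),(0,-1)),((-55,s),(-1,0))]
    for s in a[abs(a)>18]: L.append(((55,s),(1,0)))
    for s in np.arange(-13,14,2.): L.append(((41,s),(1,0)))
    p=np.array([l[0] for l in L],float);n=np.array([l[1] for l in L],float); return p+o*n
def fit(cam,im,g0,span=(12,12,14)):
    """cover pose (x,y mm, deg) in nest frame"""
    g=cv2.GaussianBlur(cv2.cvtColor(im,cv2.COLOR_RGB2GRAY).astype(np.float32),(3,3),0)
    c=viewer.calibration(cam);R=np.array(c["R"]);rv=cv2.Rodrigues(R)[0];t=np.array(c["t"],float).ravel();K=np.array(c["intrinsics"],float);D=np.array(c["dist"],float)
    I,O=outline(-2.5),outline(2.5)
    def S(P,v):
        a=np.radians(v[2]);Q=P@np.array([[np.cos(a),np.sin(a)],[-np.sin(a),np.cos(a)]])+v[:2]
        W=np.c_[toW(Q),np.full(len(Q),28.)]
        uv=cv2.projectPoints(W.reshape(-1,1,3),rv,t,K,D)[0].reshape(-1,2)
        return map_coordinates(g,[uv[:,1],uv[:,0]],order=1,mode='constant',cval=np.nan)
    def cost(v):
        d=np.clip(S(I,v)-S(O,v),-20,60); ok=~np.isnan(d); return -np.where(ok,d,0).mean()
    g0=np.array(g0,float);best=min(((cost(g0+[i,j,k]),i,j,k) for i in np.linspace(-span[0],span[0],9) for j in np.linspace(-span[1],span[1],9) for k in np.linspace(-span[2],span[2],9)))
    v0=g0+best[1:]; r=minimize(cost,v0,method="Nelder-Mead",options=dict(initial_simplex=v0+np.array([[0,0,0],[3,0,0],[0,3,0],[0,0,3]])))
    return np.round(r.x,1),round(-r.fun,1)
def st():
    s=sensors.state();n=toN(s["position"])[0]
    print("t",round(s["time"],2),"TCP nest",np.round(n,1),"z",round(s["position"][2],1),"yaw",round(np.degrees(s["ee_rot"][2]),1),"F nest",np.round([s["force"][:2]@EX,s["force"][:2]@EY,s["force"][2]],1));return s
E
python3 - <<'E'
from h import *
st()
im=cv2.imread("pics/w1.png")[...,::-1].copy(); print(fit("wrist",im,(-317,-24,-86)))
im=cv2.imread("pics/scene0.png")[...,::-1].copy(); print(fit("scene",im,(-317,-24,-86)))
im=cv2.imread("pics/side0.png")[...,::-1].copy(); print(fit("side",im,(-317,-24,-86)))
print("green",toN(px2w("scene",[[438,215],[450,188],[492,240]],28)))
E
```

```text
t 2.2 TCP nest [-226.3  -30.6] z 222.7 yaw 4.2 F nest [ 0.2  0.3 -0.4]
(array([-317.,  -24.,  -86.]), np.float64(60.0))
(array([-315.5,  -25.5,  -84.5]), np.float64(60.0))
(array([-314.5,  -27. ,  -85.2]), np.float64(54.5))
green [[-436.21554337   59.84180764]
 [-492.01758137  -10.2925231 ]
 [-523.70029227  142.30963865]]
```

>>> {"method": "servo_tool", "body": {
  "deltas": [0,0,0,-6.2,1,0,-0.044,0,0,1,0.006,-0.044,0,0,1,0,-0.044,0,0,1,0,-0.044,0,0,1]
}}

```text
time: 2.7
position: [473.3, 278.4, 222.7]
ee_rot: [-3.142, -0.0, 0.198]
force: [0.5, -0.2, 0.1]
gripper_width: 0.007
grasp_force: 0.0
```

>>> {"method": "servo_tool", "body": {
  "deltas": [0,0,0.048,0,1,0,0,0.048,0,1,0,0,0.048,0,1,0,0,0.04,0,1,0,0,0.025,0,1]
}}

```text
time: 3.2
position: [471.8, 276.0, 9.6]
ee_rot: [3.14, 0.005, 0.199]
force: [0.5, -0.1, -0.8]
gripper_width: 0.003
grasp_force: 0.0
```

```bash
sed -i 's/,-20,60)/,-20,150)/; s/outline(-2.5),outline(2.5)/outline(-1.5),outline(1.5)/' h.py; python3 - <<'E'
from h import *
st()
im=save("wrist","w2");print(fit("wrist",im,(-317,-24,-86)))
im=save("scene","s2");print(fit("scene",im,(-317,-24,-86)))
E
```

```text
t 3.2 TCP nest [-401.8  -27.7] z 9.6 yaw 11.4 F nest [ 0.2  0.5 -0.8]
(array([-321.9,  -26.8,  -85.3]), np.float64(53.5))
(array([-315.5,  -24.5,  -85.3]), np.float64(47.4))
```

>>> {"method": "servo_tool", "body": {
  "deltas": [0.002,0.006,0,0,1,0,0.008,0.001,0,1,0,0.008,0,0,1,0,0.009,0,0,1,0,0.009,0,0,1]
}}

```text
time: 3.8
position: [484.2, 237.7, 13.9]
ee_rot: [-3.141, -0.002, 0.196]
force: [1.0, 1.7, 1.0]
gripper_width: 0.004
grasp_force: 1.0
```

>>> {"method": "servo_tool", "body": {
  "deltas": [0,0.009,0,0,1,0,0.009,0,0,1,0,0.009,0,0,1,0,0.008,0,0,1,0,0.005,0,0,1]
}}

```text
time: 4.3
position: [491.3, 197.9, 12.5]
ee_rot: [3.141, 0.0, 0.195]
force: [-0.2, 0.8, 1.5]
gripper_width: 0.006
grasp_force: 1.0
```

```bash
python3 - <<'E'
from h import *
st()
im=save("wrist","w3");print(fit("wrist",im,(-250,-24,-88)))
im=save("scene","s3");print(fit("scene",im,(-250,-24,-88)))
im=save("side","d3");print(fit("side",im,(-250,-24,-88)))
E
```

```text
t 4.3 TCP nest [-321.5  -23.2] z 12.5 yaw 11.2 F nest [-0.8 -0.   1.5]
(array([-257.6,  -29.4,  -89.8]), np.float64(68.5))
(array([-254.5,  -29.2,  -89.9]), np.float64(50.8))
(array([-252.9,  -31.7,  -90.1]), np.float64(36.9))
```

View pics/w3.png

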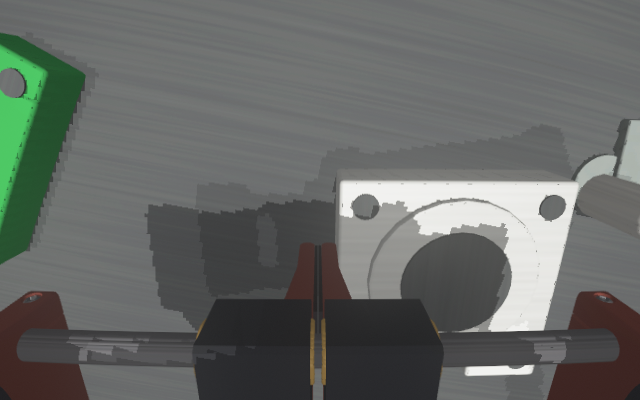

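Wrist: the cover sits flat on the finger front, its left edge is at column 338, and the post is just beyond the top-right corner at (600,190). I'll push the last 17 mm, then shift the pusher to the open side.

>>> {"method": "servo_tool", "body": {
  "deltas": [0,0.005,0,0,1,0,0.005,0,0,1,0,0.005,0,0,1,0,0.002,0,0,1,0,0,0,0,1]
}}

```text
time: 4.95
position: [494.6, 181.6, 12.7]
ee_rot: [3.141, -0.0, 0.195]
force: [-0.3, 0.5, -0.4]
gripper_width: 0.008
grasp_force: 0.0
```

>>> {"method": "servo_tool", "body": {
  "deltas": [0,-0.007,0,0,1,-0.017,-0.003,0,0,1,-0.017,0,0,0,1,0,0.004,0,0,1,0,0,0,0,1]
}}

```text
time: 5.45
position: [460.4, 181.4, 12.9]
ee_rot: [3.141, -0.001, 0.196]
force: [0.5, -0.5, -0.1]
gripper_width: 0.004
grasp_force: 0.0
```

```bash
python3 - <<'E'
from h import *
st()
im=save("wrist","w4");print(fit("wrist",im,(-237,-29,-90)))
im=save("scene","s4");print(fit("scene",im,(-237,-29,-90)))
E
```

```text
t 5.45 TCP nest [-311.   -56.7] z 12.9 yaw 11.2 F nest [ 0.6  0.4 -0.1]
(array([-241.4,  -29.1,  -89.8]), np.float64(85.5))
(array([-238.5,  -28.7,  -89.7]), np.float64(51.5))
```

>>> {"method": "servo_tool", "body": {
  "deltas": [-0.003,0.007,0,0,1,-0.006,0.005,0,0,1,-0.007,0.005,0,0,1,-0.008,0.0045,0,0,1,-0.008,0.0045,0,0,1]
}}

```text
time: 6.05
position: [432.9, 149.1, 12.6]
ee_rot: [-3.142, 0.0, 0.195]
force: [-0.2, 1.4, 0.5]
gripper_width: 0.006
grasp_force: 0.5
```

>>> {"method": "servo_tool", "body": {
  "deltas": [-0.005,0.0055,0,0,1,-0.005,0.0055,0,0,1,-0.005,0.0055,0,0,1,-0.004,0.0055,0,0,1,-0.004,0.0055,0,0,1]
}}

```text
time: 6.55
position: [416.2, 117.7, 12.6]
ee_rot: [3.142, 0.0, 0.195]
force: [0.0, 0.7, 0.5]
gripper_width: 0.002
grasp_force: 0.5
```

```bash
cat >> h.py <<'E'
def both(tag,g,span=(15,15,20)):
    s=st()
    for c in("wrist","scene","side"):
        im=save(c,c[1]+tag); print(c,fit(c,im,g,span))
E
python3 -c "
from h import *
both('5',(-212,-60,-60))"
```

```text
t 6.55 TCP nest [-256.8 -112.1] z 12.6 yaw 11.2 F nest [-0.7  0.2  0.5]
wrist (array([-212.9,  -50.1,  -61.9]), np.float64(41.3))
scene (array([-211.4,  -48. ,  -60.7]), np.float64(27.3))
side (array([-201. ,  -64.6,  -59. ]), np.float64(28.3))
```

>>> {"method": "servo_tool", "body": {
  "deltas": [-0.004,0.006,0,0,1,-0.004,0.006,0,0,1,-0.003,0.006,0,0,1,-0.0025,0.006,0,0,1,-0.002,0.0065,0,0,1]
}}

```text
time: 7.2
position: [407.1, 84.6, 12.6]
ee_rot: [3.141, -0.0, 0.195]
force: [0.8, 0.3, 0.4]
gripper_width: 0.003
grasp_force: 0.0
```

>>> {"method": "servo_tool", "body": {
  "deltas": [-0.002,0.007,0,0,1,-0.002,0.007,0,0,1,-0.0015,0.007,0,0,1,-0.001,0.007,0,0,1,0,0.007,0,0,1]
}}

```text
time: 7.7
position: [407.6, 49.1, 12.6]
ee_rot: [3.142, -0.0, 0.195]
force: [-0.3, 0.1, 0.0]
gripper_width: 0.003
grasp_force: 0.0
```

```bash
python3 -c "
from h import *
both('6',(-170,-68,-30))"
```

```text
t 7.7 TCP nest [-191.  -133.4] z 12.6 yaw 11.2 F nest [-0.2 -0.3  0. ]
wrist (array([-216.2,  -35.8,  -49.3]), np.float64(67.1))
scene (array([-193.4,  -61.3,  -49.6]), np.float64(17.5))
side (array([-185.1,  -72.2,  -50.8]), np.float64(12.3))
```

View pics/r6.png

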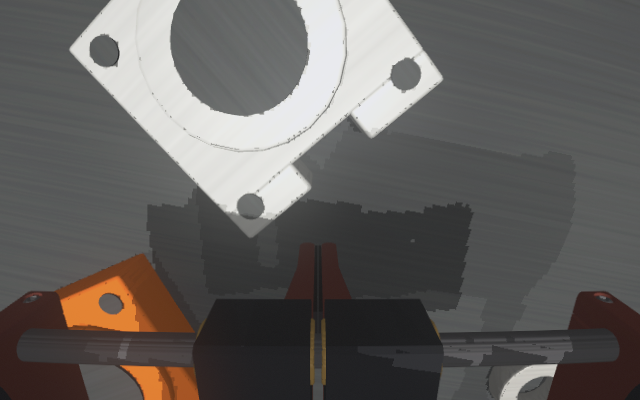

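Wrist: the cover hangs at about −49° and the pusher is past its lower corner (252,237), so the cover slid along the post and the pusher slipped off. I'll continue by pushing the trailing (−x) edge near its lower end. That moves the cover along the post and keeps it turning the right way.

>>> {"method": "servo_tool", "body": {
  "deltas": [0,-0.002,-0.045,0,1,0.035,-0.025,-0.005,0,1,0.035,-0.025,0,0,1,0.035,-0.025,0,0,1,0.036,-0.026,0,0,1]
}}

```text
time: 8.35
position: [526.9, 179.9, 62.7]
ee_rot: [-3.142, -0.0, 0.196]
force: [0.8, -0.6, 0.2]
gripper_width: 0.006
grasp_force: 0.0
```

>>> {"method": "servo_tool", "body": {
  "deltas": [0,0,0.01,0,1,0,0,0.03,0,1,0,0,0.01,0,1,0,0,0,0,1]
}}

```text
time: 8.75
position: [523.8, 177.3, 10.2]
ee_rot: [3.141, 0.005, 0.195]
force: [-0.7, -0.5, 0.7]
gripper_width: 0.008
grasp_force: 0.0
```

```bash
python3 -c "
from h import *
both('7',(-213,-40,-49),(10,10,10))"
```

```text
t 8.75 TCP nest [-295.1    4.8] z 10.2 yaw 11.2 F nest [ 0.4 -0.7  0.7]
wrist (array([-216.5,  -36.5,  -48.8]), np.float64(33.6))
scene (array([-214.6,  -36.2,  -49.2]), np.float64(34.5))
side (array([-213. ,  -39.1,  -49.2]), np.float64(44.9))
```

>>> {"method": "servo_tool", "body": {
  "deltas": [-0.0045,0.004,0,0,1,-0.0045,0.004,0,0,1,-0.0045,0.004,0,0,1,-0.004,0.004,0,0,1,-0.004,0.005,0,0,1]
}}

```text
time: 9.4
position: [508.6, 153.3, 13.0]
ee_rot: [-3.141, -0.001, 0.196]
force: [0.3, 2.7, 0.4]
gripper_width: 0.005
grasp_force: 1.0
```

>>> {"method": "servo_tool", "body": {
  "deltas": [-0.0035,0.005,0,0,1,-0.003,0.005,0,0,1,-0.002,0.004,0,0,1,0,0,0,0,1]
}}

```text
time: 9.8
position: [503.1, 137.1, 12.5]
ee_rot: [3.141, 0.0, 0.195]
force: [-0.3, -0.2, -0.2]
gripper_width: 0.005
grasp_force: 0.0
```

```bash
python3 -c "
from h import *
both('8',(-194,-50,-38),(16,16,16))"
```

```text
t 9.8 TCP nest [-259.4  -23.1] z 12.5 yaw 11.2 F nest [ 0.1 -0.3 -0.2]
wrist (array([-196.6,  -53.8,  -38.9]), np.float64(39.0))
scene (array([-193.1,  -53.3,  -38.6]), np.float64(34.2))
side (array([-191.9,  -55.9,  -38.7]), np.float64(43.3))
```

>>> {"method": "servo_tool", "body": {
  "deltas": [-0.008,-0.0075,0,0,1,-0.003,0.0035,0,0,1,-0.003,0.004,0,0,1,-0.0025,0.004,0,0,1,-0.002,0.004,0,0,1]
}}

```text
time: 10.45
position: [486.5, 126.3, 12.7]
ee_rot: [-3.141, -0.0, 0.196]
force: [0.3, 2.1, -0.8]
gripper_width: 0.002
grasp_force: 0.9
```

```bash
python3 -c "
from h import *
both('9',(-180,-60,-30),(16,16,16))"
```

```text
t 10.45 TCP nest [-252.   -41.5] z 12.7 yaw 11.2 F nest [-2.   0.7 -0.8]
wrist (array([-183.4,  -59.7,  -32.3]), np.float64(56.2))
scene (array([-179.9,  -59.1,  -31.5]), np.float64(36.3))
side (array([-178.5,  -61.6,  -31.8]), np.float64(42.1))
```

>>> {"method": "servo_tool", "body": {
  "deltas": [-0.003,0.004,0,0,1,-0.003,0.004,0,0,1,-0.003,0.004,0,0,1,-0.0025,0.004,0,0,1,-0.0025,0.004,0,0,1]
}}

```text
time: 11.1
position: [476.6, 103.8, 12.7]
ee_rot: [-3.142, -0.0, 0.195]
force: [0.7, 1.9, -0.3]
gripper_width: 0.006
grasp_force: 0.9
```

```bash
python3 -c "
from h import *
both('10',(-164,-66,-22),(16,16,16))"
```

```text
t 11.1 TCP nest [-231.8  -55.3] z 12.7 yaw 11.2 F nest [-1.7  1.  -0.3]
wrist (array([-162.7,  -65.3,  -23.6]), np.float64(66.5))
scene (array([-159.6,  -64.5,  -23.5]), np.float64(40.6))
side (array([-158.3,  -67. ,  -23.7]), np.float64(43.8))
```

```bash
python3 -c "
from h import *
print(toN(px2w('side',[[324,305]],16)),toN(px2w('scene',[[241,156]],16)))"
```

```text
[[ -49.78753355 -223.13030746]] [[ -25.14576876 -211.40610865]]
```

>>> {"method": "servo_tool", "body": {
  "deltas": [0,-0.004,-0.02,0,1,0,0,-0.03,0,1,-0.03,0.02,0,0,1,-0.03,0.019,0,0,1,-0.031,0.019,0,0,1]
}}

```text
time: 11.75
position: [397.2, 32.8, 62.7]
ee_rot: [3.141, 0.0, 0.196]
force: [-0.2, -0.8, 0.4]
gripper_width: 0.003
grasp_force: 0.0
```

>>> {"method": "servo_tool", "body": {
  "deltas": [0,0.01,0.03,0,1,0,0.01,0.018,0,1,0,0,0.001,0,1,0.005,0.002,0,0,1,0.005,0.002,0,0,1]
}}

```text
time: 12.25
position: [412.9, 12.1, 14.5]
ee_rot: [3.141, 0.0, 0.196]
force: [-4.2, -1.1, 0.1]
gripper_width: 0.005
grasp_force: 1.8
```

>>> {"method": "servo_tool", "body": {
  "deltas": [0.004,0.002,0,0,1,0.004,0.002,0,0,1,0.004,0.002,0,0,1,0,0,0,0,1]
}}

```text
time: 12.65
position: [423.5, 7.2, 13.6]
ee_rot: [3.14, 0.008, 0.195]
force: [-12.7, -5.5, 5.4]
gripper_width: 0.006
grasp_force: 6.6
```

```bash
python3 -c "
from h import *
both('11',(-160,-60,-12),(16,16,16))"
```

```text
t 12.65 TCP nest [-146.9 -125.7] z 13.6 yaw 11.2 F nest [  3.  -13.5   5.4]
wrist (array([-163.9,  -54.9,   -6.2]), np.float64(63.7))
scene (array([-162.1,  -55. ,   -6.5]), np.float64(54.3))
side (array([-161. ,  -57.2,   -6.7]), np.float64(10.7))
```

View pics/r11.png

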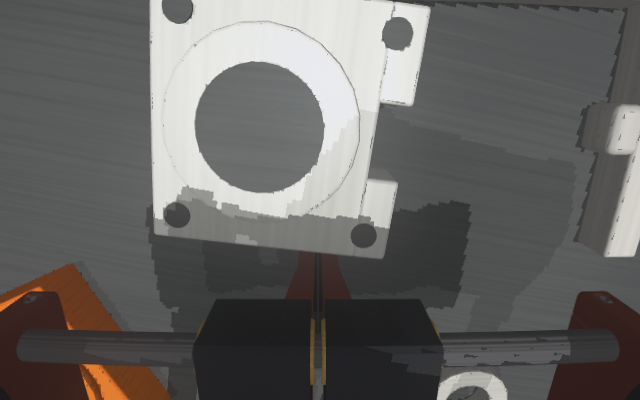

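Wrist: the finger sits at about (318,255), near the middle of the lower edge, almost opposite the post. The 13 N means it is wedged between post and finger. I'll back off and move the push nearer the front corner (385,255).

>>> {"method": "servo_tool", "body": {
  "deltas": [-0.008,0,0,0,1,0,0.012,0,0,1,0,0.012,0,0,1,0.004,0,0,0,1,0.003,0,0,0,1]
}}

```text
time: 13.3
position: [428.9, -16.4, 13.6]
ee_rot: [3.141, 0.002, 0.194]
force: [-4.8, -2.7, 0.6]
gripper_width: 0.005
grasp_force: 2.9
```

>>> {"method": "servo_tool", "body": {
  "deltas": [0.002,0,0,0,1,0.002,0,0,0,1,0.001,0,0,0,1,0,0,0,0,1]
}}

```text
time: 13.7
position: [431.7, -15.5, 13.1]
ee_rot: [3.141, 0.007, 0.195]
force: [-11.7, -4.2, 6.4]
gripper_width: 0.004
grasp_force: 6.4
```

```bash
python3 -c "
from h import *
both('12',(-162,-55,-4),(8,8,8))"
```

```text
t 13.7 TCP nest [-123.1 -121.9] z 13.1 yaw 11.2 F nest [  2.  -12.3   6.4]
wrist (array([-1.661e+02, -5.390e+01, -1.000e-01]), np.float64(67.6))
scene (array([-1.644e+02, -5.410e+01, -1.000e-01]), np.float64(53.6))
side (array([-164.6,  -56.4,    1.8]), np.float64(11.6))
```

>>> {"method": "servo_tool", "body": {
  "deltas": [-0.008,0,0,0,1,0,0,-0.025,0,1,0,0,-0.025,0,1,0.035,-0.04,0,0,1,0.036,-0.041,0,0,1]
}}

```text
time: 14.35
position: [478.3, 71.3, 65.7]
ee_rot: [-3.142, -0.005, 0.192]
force: [0.6, -0.8, 0.4]
gripper_width: 0.006
grasp_force: 0.0
```

>>> {"method": "servo_tool", "body": {
  "deltas": [0,-0.041,0,0,1,0,0,0.025,0,1,0,0,0.025,0,1,0,0.003,0,0,1,0,0.003,0,0,1]
}}

```text
time: 14.85
position: [469.4, 105.0, 13.8]
ee_rot: [-3.141, 0.0, 0.196]
force: [-0.7, 0.6, 0.3]
gripper_width: 0.004
grasp_force: 0.0
```

```bash
python3 -c "
from h import *
both('13',(-165,-54.5,0),(6,6,6))"
```

```text
t 14.85 TCP nest [-234.3  -62.2] z 13.8 yaw 11.2 F nest [-0.7 -0.5  0.3]
wrist (array([-166. ,  -55.2,   -0.3]), np.float64(62.1))
scene (array([-164.3,  -54. ,   -0.3]), np.float64(50.3))
side (array([-163.1,  -56.6,   -0.4]), np.float64(39.4))
```

>>> {"method": "servo_tool", "body": {
  "deltas": [0.002,0.005,0,0,1,0,0.007,0,0,1,0,0.008,0,0,1,0,0.008,0,0,1,0,0.008,0,0,1]
}}

```text
time: 15.5
position: [478.6, 69.3, 13.8]
ee_rot: [-3.142, -0.0, 0.195]
force: [-0.0, 2.0, 2.0]
gripper_width: 0.01
grasp_force: 1.1
```

>>> {"method": "servo_tool", "body": {
  "deltas": [0,0.008,0,0,1,0,0.008,0,0,1,0,0.008,0,0,1,0,0.008,0,0,1,0,0.006,0,0,1]
}}

```text
time: 16.0
position: [485.9, 32.0, 13.6]
ee_rot: [3.141, 0.0, 0.195]
force: [-0.8, 2.3, 0.6]
gripper_width: 0.005
grasp_force: 1.1
```

```bash
python3 -c "
from h import *
both('14',(-92,-54.5,0),(8,6,6))"
```

```text
t 16.0 TCP nest [-159.5  -59.8] z 13.6 yaw 11.2 F nest [-2.4 -0.4  0.6]
wrist (array([-95.4, -56.1,   0.2]), np.float64(63.6))
scene (array([-92.5, -54.8,   0.4]), np.float64(45.8))
side (array([-91.5, -57.7,   0.9]), np.float64(37.0))
```

>>> {"method": "servo_tool", "body": {
  "deltas": [0,0.006,0,0,1,0,0.006,0,0,1,0,0.006,0,0,1,0,0.006,0,0,1,0,0.004,0,0,1]
}}

```text
time: 16.65
position: [491.2, 4.7, 13.5]
ee_rot: [3.142, 0.0, 0.195]
force: [-0.5, 1.1, -0.5]
gripper_width: 0.007
grasp_force: 0.8
```

>>> {"method": "servo_tool", "body": {
  "deltas": [0,0.002,0,0,1,0,0.001,0,0,1,0,0.001,0,0,1]
}}

```text
time: 16.95
position: [491.9, 1.4, 13.6]
ee_rot: [-3.141, 0.0, 0.195]
force: [-1.3, 1.8, -0.7]
gripper_width: 0.001
grasp_force: 0.8
```

```bash
python3 -c "
from h import *
both('15',(-61,-54.5,0),(6,4,5))"
```

```text
t 16.95 TCP nest [-128.3  -59.6] z 13.6 yaw 11.2 F nest [-2.  -1.  -0.7]
wrist (array([-64.9, -55.7,   0.2]), np.float64(63.0))
scene (array([-62.1, -54.6,   0.5]), np.float64(44.6))
side (array([-61.3, -57.5,   0.7]), np.float64(37.4))
```

>>> {"method": "servo_tool", "body": {
  "deltas": [0,0.001,0,0,1,0,0.001,0,0,1,0,0.001,0,0,1,0,0.001,0,0,1,0,0,0,0,1]
}}

```text
time: 17.6
position: [492.9, -2.7, 13.7]
ee_rot: [3.141, -0.0, 0.195]
force: [-1.0, 0.7, -0.1]
gripper_width: 0.008
grasp_force: 0.6
```

>>> {"method": "servo_tool", "body": {
  "deltas": [0,0.0007,0,0,1,0,0.0007,0,0,1,0,0,0,0,1]
}}

```text
time: 17.9
position: [493.1, -4.0, 13.7]
ee_rot: [3.141, -0.0, 0.195]
force: [-0.5, 1.0, 0.0]
gripper_width: 0.005
grasp_force: 0.8
```

>>> {"method": "servo_tool", "body": {
  "deltas": [0,0.0007,0,0,1,0,0.0007,0,0,1,0,0,0,0,1]
}}

```text
time: 18.2
position: [493.4, -5.4, 13.7]
ee_rot: [3.141, -0.0, 0.195]
force: [0.6, 2.3, 0.7]
gripper_width: 0.005
grasp_force: 0.9
```

>>> {"method": "servo_tool", "body": {
  "deltas": [0,0.0007,0,0,1,0,0,0,0,1]
}}

```text
time: 18.4
position: [493.5, -6.0, 13.7]
ee_rot: [3.142, -0.0, 0.195]
force: [-1.4, 1.2, -0.2]
gripper_width: 0.005
grasp_force: 0.9
```

>>> {"method": "servo_tool", "body": {
  "deltas": [0,0.0005,0,0,1,0,0,0,0,1]
}}

```text
time: 18.6
position: [493.6, -6.5, 13.6]
ee_rot: [3.142, -0.0, 0.195]
force: [-0.3, 1.1, 0.2]
gripper_width: 0.002
grasp_force: 1.0
```

>>> {"method": "servo_tool", "body": {
  "deltas": [0,0.0005,0,0,1,0,0,0,0,1]
}}

```text
time: 18.8
position: [493.6, -7.0, 13.7]
ee_rot: [3.142, -0.0, 0.195]
force: [0.0, 2.5, 0.7]
gripper_width: 0.006
grasp_force: 1.0
```

>>> {"method": "servo_tool", "body": {
  "deltas": [0,0.0005,0,0,1,0,0,0,0,1]
}}

```text
time: 19.0
position: [493.7, -7.5, 13.6]
ee_rot: [3.142, 0.0, 0.195]
force: [-0.9, 1.6, 0.7]
gripper_width: 0.004
grasp_force: 1.0
```

>>> {"method": "servo_tool", "body": {
  "deltas": [0,0.0005,0,0,1,0,0.0004,0,0,1]
}}

```text
time: 19.2
position: [493.8, -7.9, 13.6]
ee_rot: [-3.141, -0.0, 0.196]
force: [-1.4, 5.0, 1.2]
gripper_width: 0.009
grasp_force: 2.7
```

>>> {"method": "servo_tool", "body": {
  "deltas": [0,0.0004,0,0,1,0,0.0004,0,0,1]
}}

```text
time: 19.4
position: [493.8, -7.9, 13.6]
ee_rot: [-3.139, 0.0, 0.196]
force: [-2.0, 8.4, 2.8]
gripper_width: 0.008
grasp_force: 4.1
```

```bash
python3 -c "
from h import *
both('16',(-56,-54.5,0),(4,4,4))"
```

```text
t 19.4 TCP nest [-118.9  -59.5] z 13.6 yaw 11.2 F nest [-8.6 -0.4  2.8]
wrist (array([-55.6, -55.7,   0.1]), np.float64(43.8))
scene (array([-53.2, -54.6,   0.7]), np.float64(31.4))
side (array([-52.7, -57.3,   0.8]), np.float64(33.8))
```

>>> {"method": "servo_tool", "body": {
  "deltas": [0,-0.006,0,0,1,0,0,-0.025,0,1,0,0,-0.025,0,1,-0.036,0.036,0,0,1,-0.036,0.036,0,0,1]
}}

```text
time: 20.05
position: [437.3, -87.1, 64.6]
ee_rot: [3.139, -0.001, 0.199]
force: [-0.5, -2.0, 0.1]
gripper_width: 0.002
grasp_force: 0.0
```

>>> {"method": "servo_tool", "body": {
  "deltas": [0,0,0.0,0,1,0,0,0.025,0,1,0,0,0.025,0,1,0.003,0,0,0,1,0.002,0,0,0,1]
}}

```text
time: 20.55
position: [442.2, -85.2, 13.7]
ee_rot: [3.142, 0.001, 0.196]
force: [0.1, 0.0, -0.4]
gripper_width: 0.005
grasp_force: 0.0
```

```bash
python3 -c "
from h import *
both('17',(-56,-54.5,0),(4,4,4))"
```

```text
t 20.55 TCP nest [ -52.7 -124.7] z 13.7 yaw 11.2 F nest [ 0.   0.1 -0.4]
wrist (array([-54.8, -53.4,   0.3]), np.float64(48.2))
scene (array([-53.5, -54.7,   0.5]), np.float64(43.3))
side (array([-53.3, -57.4,   0.9]), np.float64(7.6))
```

>>> {"method": "servo_tool", "body": {
  "deltas": [0.001,0,0,0,1,0.0005,0,0,0,1,0,0,0,0,1]
}}

```text
time: 21.0
position: [443.9, -85.1, 14.1]
ee_rot: [3.141, -0.001, 0.196]
force: [-0.1, 0.2, -0.9]
gripper_width: 0.005
grasp_force: 0.0
```

>>> {"method": "servo_tool", "body": {
  "deltas": [0.0005,0,0,0,1,0.0005,0,0,0,1,0,0,0,0,1]
}}

```text
time: 21.3
position: [444.6, -84.9, 13.6]
ee_rot: [3.142, 0.0, 0.195]
force: [0.0, 0.5, 0.9]
gripper_width: 0.004
grasp_force: 0.0
```

>>> {"method": "servo_tool", "body": {
  "deltas": [0.0005,0,0,0,1,0,0,0,0,1]
}}

```text
time: 21.5
position: [445.1, -84.8, 13.6]
ee_rot: [-3.142, 0.0, 0.195]
force: [-0.3, 0.1, 0.2]
gripper_width: 0.003
grasp_force: 0.1
```

>>> {"method": "servo_tool", "body": {
  "deltas": [0.0005,0,0,0,1,0,0,0,0,1]
}}

```text
time: 21.7
position: [445.2, -84.7, 13.5]
ee_rot: [-3.141, 0.001, 0.195]
force: [-2.5, -0.1, 0.6]
gripper_width: 0.007
grasp_force: 1.2
```

>>> {"method": "servo_tool", "body": {
  "deltas": [0.0005,0,0,0,1,0,0,0,0,1]
}}

```text
time: 21.9
position: [445.4, -84.7, 13.5]
ee_rot: [-3.141, 0.002, 0.195]
force: [-5.8, -0.5, 2.9]
gripper_width: 0.004
grasp_force: 2.7
```

>>> {"method": "servo_tool", "body": {
  "deltas": [0.0004,0,0,0,1,0,0,0,0,1]
}}

```text
time: 22.1
position: [445.5, -84.7, 13.5]
ee_rot: [-3.141, 0.003, 0.195]
force: [-7.2, -1.7, 3.5]
gripper_width: 0.003
grasp_force: 3.5
```

>>> {"method": "servo_tool", "body": {
  "deltas": [-0.007,0,0,0,1,0,0,-0.025,0,1,0,0,-0.025,0,1,0.036,-0.037,0,0,1,0.036,-0.037,0,0,1]
}}

```text
time: 22.6
position: [495.8, -1.9, 65.5]
ee_rot: [3.141, -0.005, 0.192]
force: [0.4, -1.3, 0.0]
gripper_width: 0.004
grasp_force: 0.0
```

>>> {"method": "servo_tool", "body": {
  "deltas": [0,0,0.0,0,1,0,0,0.025,0,1,0,0,0.025,0,1,0,0.003,0,0,1,0,0.001,0,0,1]
}}

```text
time: 23.1
position: [494.6, -6.5, 13.8]
ee_rot: [-3.142, 0.0, 0.195]
force: [-0.2, -0.4, 1.0]
gripper_width: 0.006
grasp_force: 0.0
```

```bash
python3 -c "
from h import *
both('18',(-56,-54.5,0),(4,4,4))"
```

```text
t 23.1 TCP nest [-120.1  -58.4] z 13.8 yaw 11.2 F nest [ 0.3 -0.3  1. ]
wrist (array([-55. , -54.9,   0.3]), np.float64(45.2))
scene (array([-53.3, -54.3,   0.6]), np.float64(31.5))
side (array([-52.7, -57.2,   0.8]), np.float64(34.5))
```

>>> {"method": "servo_tool", "body": {
  "deltas": [0,0.0005,0,0,1,0,0.0005,0,0,1,0,0.0003,0,0,1,0,0,0,0,1]
}}

```text
time: 23.65
position: [495.2, -7.2, 13.8]
ee_rot: [3.142, -0.0, 0.195]
force: [-0.3, 0.5, -0.4]
gripper_width: 0.004
grasp_force: 0.0
```

>>> {"method": "servo_tool", "body": {
  "deltas": [0,0.0004,0,0,1,0,0,0,0,1]
}}

```text
time: 23.85
position: [495.2, -7.5, 13.6]
ee_rot: [-3.141, 0.0, 0.196]
force: [-0.1, 0.3, 0.3]
gripper_width: 0.003
grasp_force: 0.2
```

>>> {"method": "servo_tool", "body": {
  "deltas": [0,0.0004,0,0,1,0,0,0,0,1]
}}

```text
time: 24.05
position: [495.2, -7.5, 13.6]
ee_rot: [-3.141, 0.0, 0.196]
force: [-0.8, 2.6, 0.7]
gripper_width: -0.001
grasp_force: 1.3
```

>>> {"method": "servo_tool", "body": {
  "deltas": [0,0.0005,0,0,1,0,0.0004,0,0,1,0,0,0,0,1]
}}

```text
time: 24.35
position: [495.2, -7.6, 13.7]
ee_rot: [-3.139, 0.0, 0.196]
force: [-1.3, 5.6, 1.3]
gripper_width: 0.006
grasp_force: 3.3
```

>>> {"method": "servo_tool", "body": {
  "deltas": [0,0.0003,0,0,1,0,0,0,0,1]
}}

```text
time: 24.55
position: [495.2, -7.6, 13.6]
ee_rot: [-3.138, 0.0, 0.196]
force: [-2.4, 8.0, 1.7]
gripper_width: 0.005
grasp_force: 3.8
```

>>> {"method": "servo_tool", "body": {
  "deltas": [0,0.0004,0,0,1,0,0.0003,0,0,1,0,0,0,0,1]
}}

```text
time: 24.85
position: [495.2, -7.6, 13.6]
ee_rot: [-3.137, 0.0, 0.197]
force: [-2.9, 9.4, 2.7]
gripper_width: 0.006
grasp_force: 5.0
```

>>> {"method": "servo_tool", "body": {
  "deltas": [0,0.0001,0,0,1,0,0,0,0,1,0,0,0,0,1,0,0,0,0,1,0,0,0,0,1]
}}

```text
time: 25.35
position: [495.2, -7.6, 13.6]
ee_rot: [-3.137, 0.0, 0.197]
force: [-2.6, 10.2, 2.6]
gripper_width: 0.007
grasp_force: 5.2
```

>>> {"method": "servo_tool", "body": {
  "deltas": [0,0,0,0,1,0,0,0,0,1,0,0,0,0,1,0,0,0,0,1,0,0,0,0,1]
}}

```text
time: 25.85
position: [495.2, -7.6, 13.6]
ee_rot: [-3.137, 0.0, 0.197]
force: [-3.4, 9.3, 1.3]
gripper_width: 0.005
grasp_force: 5.2
```

>>> {"method": "servo_tool", "body": {
  "deltas": [0,0.0003,0,0,1,0,0,0,0,1,0,0,0,0,1,0,0,0,0,1,0,0,0,0,1]
}}

```text
time: 26.35
position: [495.2, -7.6, 13.6]
ee_rot: [-3.137, 0.0, 0.197]
force: [-3.9, 10.5, 3.0]
gripper_width: 0.004
grasp_force: 5.7
```

>>> {"method": "servo_tool", "body": {
  "deltas": [0,0.0001,0,0,1,0,0,0,0,1,0,0,0,0,1,0,0,0,0,1,0,0,0,0,1]
}}

```text
time: 26.85
position: [495.2, -7.6, 13.7]
ee_rot: [-3.136, 0.0, 0.197]
force: [-3.3, 12.1, 3.0]
gripper_width: 0.004
grasp_force: 5.9
```

>>> {"method": "servo_tool", "body": {
  "deltas": [0,-0.002,0,0,1,0,-0.006,0,0,1,0,-0.006,-0.03,0,1,0,-0.04,-0.04,0,1,0,-0.04,-0.04,0,1]
}}

```text
time: 27.35
position: [478.8, 72.7, 115.1]
ee_rot: [3.141, 0.001, 0.193]
force: [0.2, 0.5, 0.9]
gripper_width: 0.005
grasp_force: 0.0
```

>>> {"method": "servo_tool", "body": {
  "deltas": [0,-0.02,-0.04,0,1,0,0,-0.04,0,1,0,0,0,0,1]
}}

```text
time: 27.65
position: [477.6, 93.0, 201.3]
ee_rot: [3.14, -0.011, 0.196]
force: [1.0, 0.2, -0.6]
gripper_width: 0.002
grasp_force: 0.0
```

```bash
python3 -c "
from h import *
both('19',(-56,-54.5,0),(4,4,4))
im=cv2.imread('pics/r19.png')[...,::-1].copy()
top(im,'wrist',22,'pics/top19.png',x0=430,x1=640,y0=-170,y1=120,s=2.5)"
```

```text
t 27.65 TCP nest [-221.   -56.4] z 201.3 yaw 11.3 F nest [ 0.   1.  -0.6]
wrist (array([-55.9, -56.7,   0.2]), np.float64(48.4))
scene (array([-53.4, -54.5,   0.4]), np.float64(45.9))
side (array([-52.8, -57.4,   0.4]), np.float64(37.1))
```

View pics/top19.png

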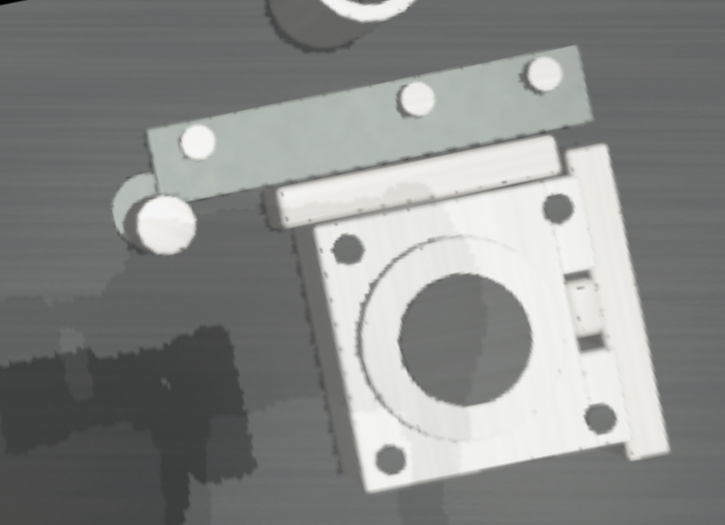

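The top view shows the cover home, with its notch over the key at (583,305). It is flat on the rail along (315,228)→(580,180) and on the stop, and nothing else has moved. I'll hand it in.

```bash
python3 -c "
from h import *
print(ticket.close_job())"
```

```text
the job is handed in; nothing more can be done
None
```

The cover is home with its notch over the key, flat on rail and end stop. It was pressed against the stop at about 12 N and released, and the job was handed in at about 28 s; part of the quarter turn came from pushing the trailing edge, after the pusher slipped off mid-turn.

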